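# Gather the grinding cylinders in the pouring corner of the tray

### The arm

A 7-joint arm with a two-finger parallel gripper is mounted at the origin on the work surface. World frame = base frame: x ahead of the robot, y to its left, z up, the work surface at z = 0. Lengths are in m, angles in rad, forces in N, time in s.
With the tool pointing down it reaches from about 0.425 to 0.825 m from the base axis. Payload 3.6 kg.
Tool frame: the origin (TCP) lies at the very end of the fingers, on their centre line; the grasp point (between the pads) lies 19 mm behind it; z points along the fingers, y is the line along which they close (so a half turn about z gives the same grasp; the last joint's range is limited). The gripper opens to 85 mm and grips with 20 to 120 N. Pads are 22 mm wide; open, the fingers measure 114 mm over their backs; the gripper's body (76 mm by 85 mm) begins 54 mm behind the grasp point. The pads swing forward as they close: fully open they stand 13 mm farther back than shut.
Start: joints at [1.085, 0.615, -0.013, 1.423, 0.008, 1.103, -0.04], TCP at [0.288, -0.582, 0.231] pointing down, gripper open.
Joint ranges: [-3.12, 3.12], [-0.3, 2.06], [-1.34, 1.32], [0.26, 2.42], [-1.36, 4.5], [0.01, 1.98], [-2.84, 2.84]. Speed limits (rad/s): [2.79, 2.79, 3.14, 3.14, 3.14, 3.14, 3.14].

### API

Orientations are given as a unit quaternion [w, x, y, z].
In Python, from station import * gives the robot as it stands. The module is installed in compiled form; this text tells all that it offers.
- The arm moves only by the shell command python3 -m handwheel 'ROWS'. ROWS is JSON, a list of rows, each a list of 7 numbers: the shift along the world's x, y, z in units of 30 mm (1.0 is 30 mm), then the turn, a rotation vector about the world's x, y, z in units of 8 degrees (1.0 is 8 degrees), then the opening, from -1 (shut) to 1 (fully open). A call has 1 to 12 rows; each row shifts and turns the commanded pose from where the row before left it; what a row does not reach is not made up. A row lasts 1/8 s, in which the tool goes at most 62.5 mm and 10.7 degrees, less where a joint would pass 70% of its speed; a pose out of reach is approached as far as the arm can. A call is refused whole if a number of a shift passes 1 or a number of a turn 1, either way. A call with a gripper value outside its range is refused whole. The fingers move at their own pace and stop on an object; the grip force is fixed at half the most. Time passes only in rows, so rows that do not move let the fingers close. It gives the time, the measured TCP pose, the force, the opening and the grip force at its end, in the units of the state.
- read_state(): the state, without advancing time (a new reading comes with each control period).
- grab_frame(name): name is "scene" or "top" or "wrist"; returns a dict with "image" (400x640x3 uint8, red, green, blue), "z_map" (400x640 float32, m along the optical axis (not along the pixel's ray), 0 where there is no reading), "intrinsics" (3x3 intrinsics, pixels), "dist_coeffs" ([k1, k2, p1, p2, k3] as OpenCV has them; the pictures are not rectified), "world_to_cam" (4x4, takes a point from world to camera coordinates). Camera axes: x right, y down, z forward; pixel columns grow to the right and rows downward; lengths in m; the calibration is good to about 2 mm. A picture is of the moment at which its call begins.
- hand_in(): hands the job in; it is judged then, once.
The state is a dict: "time_s": time; "joints": joint angles; "qvel": joint speeds; "effort": joint torques, N m; "eef_pos": TCP position; "orientation": TCP orientation; "ft_force": force on the tool from outside, world axes, zero at the start; "wrist_torque": the same for the moment, N m; "width": opening from 0.0 (shut) to 1.0 (fully open); "finger_force": force on a finger pad.
Only numpy, scipy, OpenCV 4.12 (cv2) and the standard library are available. Lean on these libraries where they do the work, as an engineer would, in place of code of your own. Each camera call takes 0.05 s, during which the arm holds its last target. There are 200 camera calls.

### The job

In the grey tray on the fume-cupboard bench, rinsed grinding cylinders are ready to go back into the mill, but one oversize cylinder is among them: first take it out and drop it into the white enamel pot with the two loop handles. Then grip the tray by its rim and lift the side opposite its pouring lip, so that the tray tilts on the bench and all five small cylinders slide down together into the corner with the lip, none of them falling out. Finish holding the tray tilted and still in the gripper, the cylinders gathered in that corner and nothing but the bench and the gripper carrying the tray; leave everything else standing or lying where it is.

Things in the scene. Friction and masses are not known exactly. Their poses are not given: they have to be found in the camera images.
- tray: open grey plastic tray, 0.26 to 0.42 kg, flat on the bench, 280 x 210 mm over the rim (along its x and y), 48 mm high; origin at the centre of its underside, z up. Inside 256 x 186 mm, floor and walls 3 mm thick. Its corner at -x, -y is cut off at 45 degrees (40 mm of each wall), closed by a wall 26 mm high, and drawn out into a pouring lip 31 mm long.
- end_rim (a point): centre of the rim at the middle of the tray's +x end: (134, 0, 39) mm in the tray's frame. The rim is a band 12 mm wide and 18 mm high (30 to 48 mm above the underside) round the whole top but the lip, its centre line at x = +-134 and y = +-99 mm: the place to grip, one finger inside and one outside the tray
- pivot (a point): middle of the straight bottom edge of the cut-off corner, (-110, -75, 0) mm in the tray's frame; the edge runs along the tray's direction (1, -1, 0), and the tray rocks on it when lifted from the +x, +y side. Tilted about this edge, cylinders slide on the floor from 9 to 14 degrees, along the walls from 16 to 25
- pour_corner (a point): point on the tray's inner floor, at the middle of the inner face of the cut-off corner with the lip: (-108, -73, 3) mm in the tray's frame
- lift_corner (a point): outer top of the rim's corner diagonally across from the lip: (140, 105, 48) mm in the tray's frame; 48 mm above the bench while the tray lies flat
- big_cyl: the one oversize white ceramic grinding cylinder, standing among the small ones in the tray: 34 mm in diameter, 34 mm tall, about 110 g; origin at the centre of its underside, z up its axis
- cyl1: one of the five identical small white ceramic grinding cylinders in the tray, 20 mm in diameter, 20 mm tall, 23 g, smooth; origin at the centre of its underside, z up its axis; slides freely on the tray floor
- cyl2: one of the five identical small white ceramic grinding cylinders in the tray, 20 mm in diameter, 20 mm tall, 23 g, smooth; origin at the centre of its underside, z up its axis; slides freely on the tray floor
- cyl3: one of the five identical small white ceramic grinding cylinders in the tray, 20 mm in diameter, 20 mm tall, 23 g, smooth; origin at the centre of its underside, z up its axis; slides freely on the tray floor
- cyl4: one of the five identical small white ceramic grinding cylinders in the tray, 20 mm in diameter, 20 mm tall, 23 g, smooth; origin at the centre of its underside, z up its axis; slides freely on the tray floor
- cyl5: one of the five identical small white ceramic grinding cylinders in the tray, 20 mm in diameter, 20 mm tall, 23 g, smooth; origin at the centre of its underside, z up its axis; slides freely on the tray floor
- pot: white enamelled pot with a black rim and two black loop handles at its own +y and -y sides (they stand out to 100 mm from its axis, 82 mm up), open at the top: 150 mm in diameter, 95 mm high, inner floor 4 mm up and 126 mm wide, inside 144 mm wide at the top; origin at the centre of its underside, z up. It stands to the left or to the right of the tray
- jar: bystander: white porcelain mill jar without handles, taller and narrower than the pot, 120 mm in diameter with an 88 mm neck, 128 mm tall, 1.5 kg; origin at the centre of its underside. It stands on the other side of the tray from the pot
- basin: bystander: small white porcelain basin, 92 mm wide, 34 mm high, beside the tray's -y side; origin at the centre of its underside
- brush: bystander: hand brush 190 mm long lying along the tray's +y side; origin at the middle of its underside, x along it
- sieve: bystander: round steel test sieve, 104 mm wide, 36 mm high, beyond the tray; origin at the centre of its underside
- tongs: bystander: steel crucible tongs 210 mm long lying flat beyond the tray, 9 mm high; origin near the middle of the underside, x along them
- wash_bottle: bystander: white plastic wash bottle with a bent spout, 68 mm wide, 195 mm tall; origin at the centre of its underside
There are look-alikes about, which are no part of the job. What is shaped like the big_cyl but orange or red is not meant.

How it is judged:
On the way, in this order (a step that is already met when the one before it is completed fails the run):
1. the oversize cylinder lies in the pot, let go (horizontal distance between big_cyl and pot below 0.075 m and z of big_cyl in the frame of pot between -0.005 and 0.07 m and contact force between the fingers and big_cyl below 0.2 N and linear speed of big_cyl below 0.05 m/s), for 0.2 s.
2. the gripper holds the tray tilted and all five small cylinders have slid into the pouring corner (distance between each of cyl1, cyl2, cyl3, cyl4, cyl5 and pour_corner below 0.11 m and angle between tray's own z axis and vertical between 0.17 and 0.9 rad and contact force between the fingers and tray above 1 N and height (world z) of lift_corner above 0.09 m), for 0.2 s.
At the end, for the whole second after the job is handed in: Oversize cylinder in the pot; tray gripped (over 1 N), tilted 10 to 50 degrees, rim corner opposite the lip over 90 mm above the bench; five small cylinders within 110 mm of the middle of the pouring corner; tray and cylinders still (under 30 and 40 mm/s); no pot or bystander carries the tray (all of step 2 and horizontal distance between big_cyl and pot below 0.075 m and z of big_cyl in the frame of pot between -0.005 and 0.07 m and linear speed of tray below 0.03 m/s and angular speed of tray below 0.15 rad/s and linear speed of each of cyl1, cyl2, cyl3, cyl4, cyl5 below 0.04 m/s and contact force between tray and pot below 0.3 N and contact force between tray and jar below 0.3 N and contact force between tray and basin below 0.3 N and contact force between tray and brush below 0.3 N and contact force between tray and sieve below 0.3 N and contact force between tray and tongs below 0.3 N and contact force between tray and wash_bottle below 0.3 N); the arm keeps its last pose, push and grip.
It fails at once if a small cylinder has left the tray (distance between any of cyl1, cyl2, cyl3, cyl4, cyl5 and tray above 0.19 m or z of any of cyl1, cyl2, cyl3, cyl4, cyl5 in the frame of tray above 0.06 m).
It fails at once if the pot or a bystander was pushed more than 40 mm away or knocked over (distance of any of pot, jar, basin, brush, sieve, tongs, wash_bottle from where it was at the start of the episode above 0.04 m or angle between any of pot, jar, basin, sieve, wash_bottle's own z axis and vertical above 0.5 rad).
It also fails if it takes over 61 s, if anything falls off the work surface, if the arm or the gripper's body presses on something with over 40 N, if the wrist force passes 120 N, or if a joint passes its speed limit or range.

## Working session

There is one attempt and no reset: what is moved stays moved. The work goes in short steps, Python scripts to look and compute and a shell command to move; the robot and the scene stay as the last step left them, time stands still between calls to the robot, and variables do not carry over. Pictures are saved under pics/ and viewed, at most 10 in all, crops included, and the job is handed in when it is done.

```bash
mkdir -p pics; cat > h.py <<'E'
from station import *
import numpy as np, cv2
def world(f,u,v,z=None):
    K=np.array(f["intrinsics"]);d=np.array(f["dist_coeffs"]);T=np.linalg.inv(np.array(f["world_to_cam"]))
    p=cv2.undistortPoints(np.array([[[u,v]]],float),K,d)[0,0]
    r=T[:3,:3]@np.array([p[0],p[1],1]);o=T[:3,3]
    if z is None: return o+r*float(np.median(f["z_map"][int(v)-1:int(v)+2,int(u)-1:int(u)+2]))
    return o+r*(z-o[2])/r[2]
def cloud(f):
    K=np.array(f["intrinsics"]);d=np.array(f["dist_coeffs"]);T=np.linalg.inv(np.array(f["world_to_cam"]))
    h,w=f["z_map"].shape;g=np.stack(np.meshgrid(np.arange(w),np.arange(h)),-1).reshape(-1,1,2).astype(float)
    p=cv2.undistortPoints(g,K,d)[:,0];z=f["z_map"].reshape(-1,1)
    c=np.hstack([p,np.ones((len(p),1))])*z
    return (c@T[:3,:3].T+T[:3,3]).reshape(h,w,3)
def save(f,n,box=None,s=1):
    im=f["image"][:,:,::-1]
    if box: im=im[box[1]:box[3],box[0]:box[2]]
    cv2.imwrite("pics/"+n,cv2.resize(im,None,fx=s,fy=s,interpolation=cv2.INTER_CUBIC))
E
python3 - <<'E'
from h import *
import pickle
for n in("top","scene"):
    f=grab_frame(n);save(f,n+"0.png");pickle.dump(f,open(n+"0.pkl","wb"))
print(read_state())
E
```

```text
{'time_s': 0.1, 'joints': array([ 1.08450658,  0.61584089, -0.01261889,  1.42476435,  0.00807105,
        1.10339205, -0.04037397]), 'qvel': array([-0.00011023, -0.00209507, -0.0001424 , -0.00258985,  0.00267899,
        0.00017941,  0.00086659]), 'effort': array([ 1.15618030e-03, -4.70381963e+01,  2.60353088e-01, -1.71571058e+01,
        1.01478942e-02,  5.84890207e-03,  2.15433022e-05]), 'eef_pos': array([ 0.28815323, -0.58186144,  0.23023352]), 'orientation': array([-1.14640396e-03,  9.73680501e-01,  2.27914228e-01, -2.69742635e-04]), 'ft_force': array([0.36788974, 0.50048828, 0.07353583]), 'wrist_torque': array([ 0.04879161, -0.00729066,  0.01987861]), 'finger_force': 0.0, 'width': 0.9986202528288413}
```

View pics/top0.png

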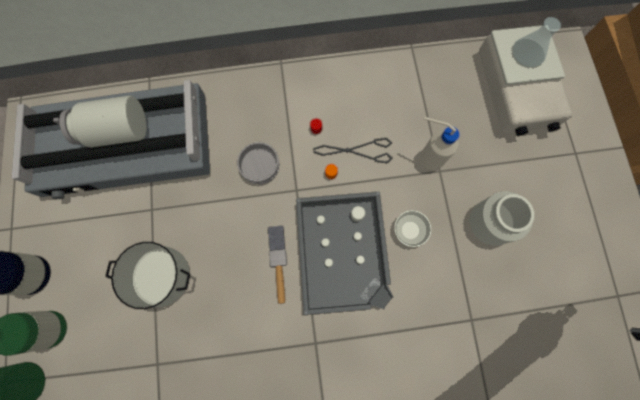

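View pics/scene0.png

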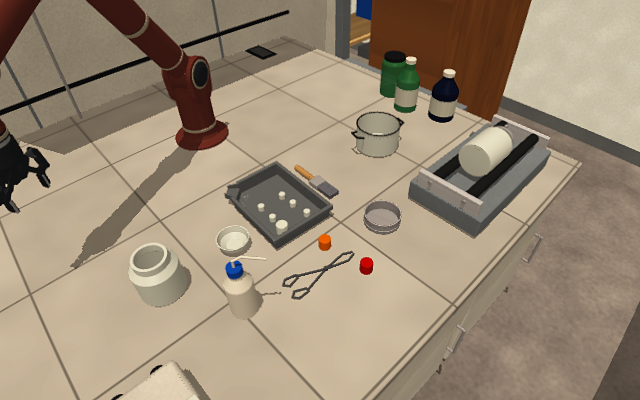

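The top view shows the tray centred near (344,252) with its lip at (383,292). The pot, with two loop handles, is at (147,276), and the jar is at (507,217). Candidates for big_cyl are the white cylinder at (358,213) in the tray, the orange one at (331,171) and the red one at (316,126). Only the white one fits: it is in the tray and larger than the five small ones. I'll confirm this in a crop.

```bash
python3 - <<'E'
from h import *
import pickle
f=pickle.load(open("top0.pkl","rb"));c=cloud(f)
save(f,"crop1.png",(285,180,435,325),4)
# big cyl & small: white px within tray
hsv=cv2.cvtColor(f["image"],cv2.COLOR_RGB2HSV)
m=((hsv[...,2]>150)).astype(np.uint8);b=np.zeros_like(m);b[205:275,308:375]=1
n,l,st,ce=cv2.connectedComponentsWithStats(m*b)
for i in range(1,n):
    if st[i,4]>8:
        print(ce[i].round(1),st[i,4],world(f,*ce[i],z=.037 if st[i,4]>100 else .023).round(3), c[l==i][:,2].max().round(3))
# rim: points z .04-.056 in tray area
R=c[185:320,290:400].reshape(-1,3);R=R[(R[:,2]>.042)&(R[:,2]<.053)]
r=cv2.minAreaRect(R[:,:2].astype(np.float32));print("tray",r,len(R)); print(cv2.boxPoints(r))
P=c[235:310,100:200].reshape(-1,3);P=P[(P[:,2]>.085)&(P[:,2]<.1)]
print("pot",cv2.minEnclosingCircle(P[:,:2].astype(np.float32)),P.min(0),P.max(0))
for n,u,v in(("brush",278,265),("basin",412,230),("bottle",440,150),("jar",515,213),("sieve",258,164)):print(n,c[v,u].round(3),world(f,u,v,0).round(3))
E
```

```text
[358.  212.2] 137 [ 0.602 -0.097  0.037] 0.04
[320.4 218.9] 44 [ 0.601 -0.002  0.023] 0.95
[357.4 235.5] 49 [ 0.547 -0.088  0.023] 0.027
[325.1 241.9] 43 [ 0.542 -0.006  0.023] 0.026
[360.1 259. ] 46 [ 0.489 -0.085  0.023] 0.025
[328.4 262.1] 47 [ 0.492 -0.008  0.023] 0.026
tray ((0.5116457939147949, -0.04608982056379318), (0.21319648623466492, 0.28410589694976807), 86.86651611328125) 1819
[[ 0.3639783  -0.14476374]
 [ 0.6476595  -0.16029364]
 [ 0.6593133   0.0525841 ]
 [ 0.3756321   0.068114  ]]
pot ((0.5149266123771667, 0.412224143743515), 0.07746230065822601) [0.43788901 0.33521326 0.08501481] [0.58936381 0.48721887 0.09993773]
brush [0.502 0.116 0.02 ] [0.503 0.118 0.   ]
basin [ 0.544 -0.23   0.003] [ 0.544 -0.231  0.   ]
bottle [ 0.707 -0.303  0.12 ] [ 0.748 -0.347  0.   ]
jar [ 0.546 -0.489  0.032] [ 0.551 -0.506  0.   ]
sieve [0.775 0.142 0.002] [0.775 0.143 0.   ]
```

View pics/crop1.png

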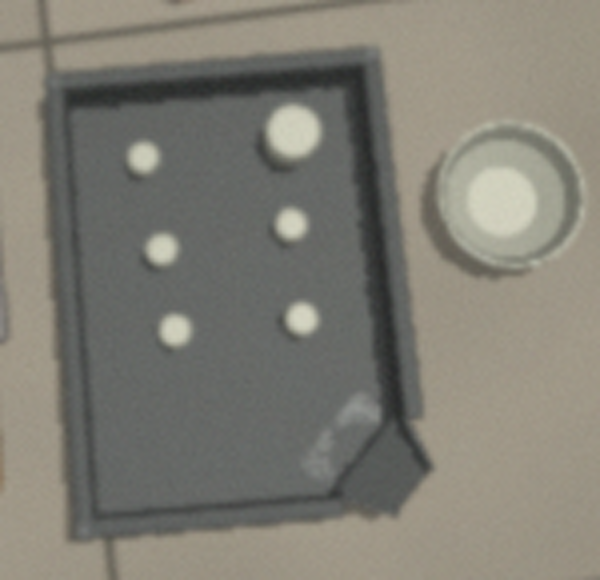

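The crop confirms it: the larger white cylinder at top (358,212) is big_cyl, and it is clearly wider than the five small ones. It stands at world (0.602,-0.097) with its top at about 0.037. Moving over it now.

```bash
python3 -m handwheel '[[0.65,1,0,0,0,-0.31,0.3],[0.65,1,0,0,0,-0.31,0.3],[0.65,1,0,0,0,-0.31,0.3],[0.65,1,0,0,0,-0.31,0.3],[0.65,1,0,0,0,-0.31,0.3],[0.65,1,0,0,0,-0.31,0.3],[0.65,1,0,0,0,-0.31,0.3],[0.65,1,0,0,0,-0.31,0.3],[0.65,1,0,0,0,-0.31,0.3],[0.65,1,0,0,0,-0.31,0.3],[0.65,1,0,0,0,-0.31,0.3],[0.65,1,0,0,0,-0.31,0.3]]'; python3 -m handwheel '[[0.65,1,0,0,0,0,0.3],[0.65,1,0,0,0,0,0.3],[0.65,1,0,0,0,0,0.3],[0.65,1,0,0,0,0,0.3],[0.1,0.15,-1,0,0,0,0.3],[0,0,-1,0,0,0,0.3],[0,0,-1,0,0,0,0.3],[0,0,0,0,0,0,0.3],[0,0,0,0,0,0,0.3]]'
python3 - <<'E'
from h import *
s=read_state();print(s["eef_pos"],s["orientation"],s["width"])
from scipy.spatial.transform import Rotation as R
print(R.from_quat(np.roll(s["orientation"],-1)).as_matrix().round(3))
f=grab_frame("wrist");save(f,"w1.png")
E
```

```text
time_s: 1.6
eef_pos: [0.5227, -0.2213, 0.2308]
orientation: [-0.0, 1.0, -0.03, -0.0]
ft_force: [-0.1, -0.4, -0.2]
width: 0.649
finger_force: 0.0
time_s: 2.72
eef_pos: [0.6041, -0.0981, 0.1422]
orientation: [0.0, 1.0, -0.03, 0.001]
ft_force: [-0.1, -0.2, 0.6]
width: 0.652
finger_force: 0.0
[ 0.60410577 -0.09812056  0.1421604 ] [ 7.40025965e-05  9.99554975e-01 -2.98215195e-02  7.23720614e-04] 0.6520299461828187
[[ 0.998 -0.06   0.001]
 [-0.06  -0.998 -0.   ]
 [ 0.001  0.    -1.   ]]
```

View pics/w1.png

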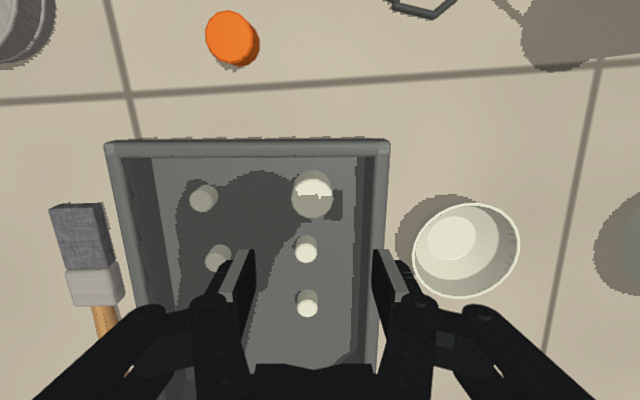

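The wrist view shows the fingers straddling the row. big_cyl's top is at about (312,187), and the tray rim and basin are clear of the fingers. I'll cross-check its position from this picture.

```bash
python3 - <<'E'
from h import *
f=grab_frame("wrist");c=cloud(f)
A=c[165:225,285:340].reshape(-1,3);A=A[(A[:,2]>.033)&(A[:,2]<.042)]
print("big",cv2.minEnclosingCircle(A[:,:2].astype(np.float32)),len(A))
B=c.reshape(-1,3);B=B[(B[:,2]>.045)&(B[:,2]<.052)&(B[:,1]>-.18)&(B[:,1]<.1)&(B[:,0]>.45)&(B[:,0]<.7)]
print("rim",B.min(0),B.max(0))
for u,v in((105,147),(389,143),(250,150)):print(c[v,u],world(f,u,v,.048))
E
```

```text
big ((0.6023309826850891, -0.09669578820466995), 0.017153842374682426) 1309
rim [ 0.45009413 -0.15669147  0.04500059] [0.6573404  0.05872005 0.04955162]
[0.6547345  0.05026353 0.04719387] [0.65483628 0.04974436 0.048     ]
[ 0.64561833 -0.1557661   0.04576754] [ 0.64598363 -0.15527165  0.048     ]
[ 0.64683519 -0.0544626   0.04840186] [ 0.64677077 -0.05438044  0.048     ]
```

```bash
python3 -m handwheel '[[-0.05,0.05,-1,0,0,0,0.3],[0,0,-1,0,0,0,0.3],[0,0,-1,0,0,0,0.3],[0,0,-0.7,0,0,0,0.3],[0,0,-0.55,0,0,0,0.3],[0,0,0,0,0,0,0.3],[0,0,0,0,0,0,-1],[0,0,0,0,0,0,-1],[0,0,0,0,0,0,-1],[0,0,0,0,0,0,-1],[0,0,0,0,0,0,-1],[0,0,0,0,0,0,-1]]'
```

```text
time_s: 4.32
eef_pos: [0.6032, -0.0967, 0.0152]
orientation: [0.0, 1.0, -0.03, 0.002]
ft_force: [1.1, 0.3, 6.4]
width: 0.376
finger_force: 59.8
```

```bash
python3 -m handwheel '[[0,0,0.6,0,0,0,-1],[0,0,1,0,0,0,-1],[0,0,1,0,0,0,-1],[0,0,1,0,0,0,-1],[0,0,1,0,0,0,-1],[0,0.4,0.8,0,0,0,-1],[-0.18,1,0,0,0,0,-1],[-0.18,1,0,0,0,0,-1],[-0.18,1,0,0,0,0,-1],[-0.18,1,0,0,0,0,-1],[-0.18,1,0,0,0,0,-1],[-0.18,1,0,0,0,0,-1]]';python3 -m handwheel '[[-0.18,1,0,0,0,0,-1],[-0.18,1,0,0,0,0,-1],[-0.18,1,0,0,0,0,-1],[-0.18,1,0,0,0,0,-1],[-0.18,1,0,0,0,0,-1],[-0.18,1,0,0,0,0,-1],[-0.18,1,0,0,0,0,-1],[-0.18,1,0,0,0,0,-1],[-0.18,1,0,0,0,0,-1],[-0.18,1,0,0,0,0,-1],[0,0.55,0,0,0,0,-1],[0,0,0,0,0,0,-1]]'
```

```text
time_s: 5.82
eef_pos: [0.5688, 0.0964, 0.1764]
orientation: [-0.0, 1.0, -0.03, -0.0]
ft_force: [-0.5, -0.0, -1.2]
width: 0.374
finger_force: 59.6
time_s: 7.32
eef_pos: [0.515, 0.4129, 0.1758]
orientation: [-0.0, 1.0, -0.029, -0.0]
ft_force: [0.1, 0.3, -1.5]
width: 0.375
finger_force: 59.6
```

```bash
python3 -m handwheel '[[0,0,-1,0,0,0,-1],[0,0,-1,0,0,0,-1],[0,0,-1,0,0,0,-1],[0,0,-1,0,0,0,-1],[0,0,-0.4,0,0,0,-1],[0,0,0,0,0,0,-1],[0,0,0,0,0,0,0.2],[0,0,0,0,0,0,0.2],[0,0,0,0,0,0,0.2],[0,0,0,0,0,0,0.2]]';python3 -m handwheel '[[0,0,1,0,0,0,0.2],[0,0,1,0,0,0,0.2],[0,0,1,0,0,0,0.2],[0,0,1,0,0,0,0.2],[0,0,1,0,0,0,0.2],[0,-1,0,0,0,0,0.2],[0,-1,0,0,0,0,0.2],[0,-1,0,0,0,0,0.2],[0,-1,0,0,0,0,0.2],[0,0,0,0,0,0,0.2]]'
python3 - <<'E'
from h import *
s=read_state();print(s["eef_pos"],s["joints"])
f=grab_frame("top");save(f,"t2.png",(90,180,440,330),2);c=cloud(f)
R=c[185:320,290:400].reshape(-1,3);R=R[(R[:,2]>.042)&(R[:,2]<.053)]
print("tray",cv2.minAreaRect(R[:,:2].astype(np.float32)))
E
```

```text
time_s: 8.57
eef_pos: [0.5157, 0.4123, 0.0443]
orientation: [-0.0, 1.0, -0.03, 0.0]
ft_force: [-0.3, 0.7, 0.6]
width: 0.603
finger_force: 0.0
time_s: 9.82
eef_pos: [0.5164, 0.2886, 0.1942]
orientation: [0.001, 0.999, -0.032, 0.0]
ft_force: [0.7, 1.2, 0.6]
width: 0.598
finger_force: 0.0
[0.51640602 0.28858232 0.19419015] [-0.60480515  0.56115561  0.09128416  1.65059542 -0.05790809  0.9329953
 -2.12849556]
tray ((0.5114870667457581, -0.046220675110816956), (0.21341367065906525, 0.28384560346603394), 86.87504577636719)
```

View pics/t2.png

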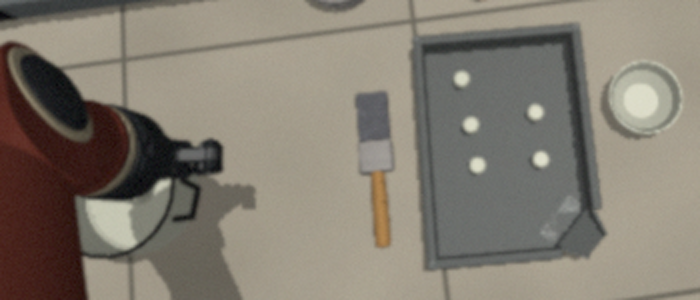

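The top view shows the tray unmoved, five small cylinders left in it, and the gripper empty, so big_cyl was released inside the pot. The arm hides it, so I'll verify that later. Next I'll grip the +x rim at tray (134,27), which is world (0.647,-0.027), with the tool turned 90°.

```bash
python3 -m handwheel '[[0.36,-0.875,0,0,0,0.94,-0.15],[0.36,-0.875,0,0,0,0.94,-0.15],[0.36,-0.875,0,0,0,0.94,-0.15],[0.36,-0.875,0,0,0,0.94,-0.15],[0.36,-0.875,0,0,0,0.94,-0.15],[0.36,-0.875,0,0,0,0.94,-0.15],[0.36,-0.875,0,0,0,0.94,-0.15],[0.36,-0.875,0,0,0,0.94,-0.15],[0.36,-0.875,0,0,0,0.94,-0.15],[0.36,-0.875,0,0,0,0.94,-0.15],[0.36,-0.875,0,0,0,0.94,-0.15],[0.36,-0.875,0,0,0,0.94,-0.15]]';python3 -m handwheel '[[0,0,-1,0,0,0,-0.15],[0,0,-1,0,0,0,-0.15],[0,0,-1,0,0,0,-0.15],[0,0,0,0,0,0,-0.15],[0,0,0,0,0,0,-0.15]]'
python3 - <<'E'
from h import *
from scipy.spatial.transform import Rotation as R
s=read_state();print(s["eef_pos"],s["joints"],s["width"]);print(R.from_quat(np.roll(s["orientation"],-1)).as_matrix().round(3))
f=grab_frame("wrist");save(f,"w3.png");g=grab_frame("top")
c=cloud(g);C=c[235:320,100:200].reshape(-1,3);C=C[(np.hypot(C[:,0]-.515,C[:,1]-.412)<.05)&(C[:,2]>.02)];print("pot inside",len(C),C.mean(0) if len(C) else 0,C[:,2].max() if len(C) else 0)
E
```

```text
time_s: 11.38
eef_pos: [0.6462, -0.0218, 0.1938]
orientation: [-0.0, 0.724, 0.69, 0.001]
ft_force: [0.3, 0.1, 1.3]
width: 0.422
finger_force: 0.0
time_s: 12.0
eef_pos: [0.6464, -0.0219, 0.1049]
orientation: [0.0, 0.726, 0.688, 0.001]
ft_force: [-0.4, 0.1, 0.9]
width: 0.422
finger_force: 0.0
[ 0.64641133 -0.02185213  0.10494904] [ 0.17805895  0.75856397 -0.31119483  1.56476512  0.28062401  0.86016096
 -0.29104338] 0.42211958176837366
[[ 0.054  0.999  0.002]
 [ 0.999 -0.054  0.001]
 [ 0.001  0.002 -1.   ]]
pot inside 188 [0.51738358 0.41103223 0.03535119] 0.04127562158953768
```

View pics/w3.png

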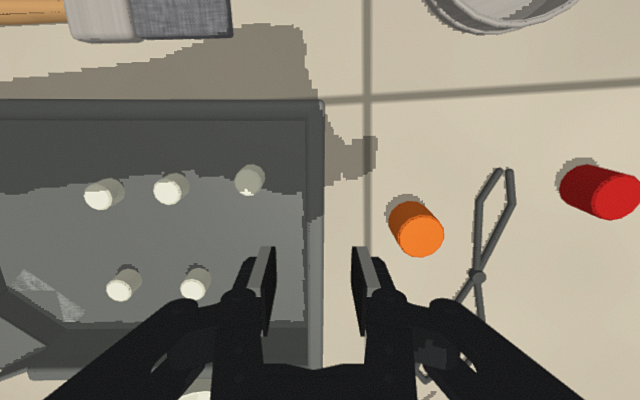

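The wrist view shows the +x rim at column ~314, between the fingers (pads at about 268 and 362). The nearest small cylinder at (249,180) is clear, and so is the orange one at (420,235). big_cyl is confirmed in the pot: its top is at 0.038, 3 mm from the axis. Descending to grip.

```bash
python3 -m handwheel '[[0,-0.2,-0.8,0,0,0,-0.15],[0,0,-0.8,0,0,0,-0.15],[0,0,-0.6,0,0,0,-0.15],[0,0,-0.55,0,0,0,-0.15],[0,0,0,0,0,0,-0.15],[0,0,0,0,0,0,-1],[0,0,0,0,0,0,-1],[0,0,0,0,0,0,-1],[0,0,0,0,0,0,-1],[0,0,0,0,0,0,-1],[0,0,0,0,0,0,-1]]'
python3 - <<'E'
from h import *
f=grab_frame("top");c=cloud(f)
s=read_state();print(s["eef_pos"],s["wrist_torque"])
R=c[185:320,290:400].reshape(-1,3);R=R[(R[:,2]>.042)&(R[:,2]<.053)&(R[:,0]<.67)]
print("tray",cv2.minAreaRect(R[:,:2].astype(np.float32)))
# plan: rotate grip about pivot axis
p=s["eef_pos"];y=np.radians(-3.13);Rz=np.array([[np.cos(y),-np.sin(y),0],[np.sin(y),np.cos(y),0],[0,0,1]])
from scipy.spatial.transform import Rotation as Ro
o=np.array([.5115,-.0462,0]);piv=o+Rz@[-.110,-.075,0];a=Rz@np.array([1,-1,0])/2**.5
print("axis",a)
q=p
for d in range(2,34,2):
    n=piv+Ro.from_rotvec(a*np.radians(d)).apply(p-piv);print(d,((n-q)/.03).round(3),n.round(3));q=n
E
```

```text
time_s: 13.48
eef_pos: [0.6462, -0.0289, 0.0224]
orientation: [0.001, 0.726, 0.687, 0.001]
ft_force: [0.4, 0.7, 5.2]
width: 0.127
finger_force: 60.2
[ 0.64613535 -0.02888668  0.02236348] [ 0.01591318 -0.00400458  0.07735243]
tray ((0.5139358043670654, -0.008618786931037903), (0.1383081078529358, 0.28158679604530334), 87.03216552734375)
axis [ 0.66744274 -0.74466112  0.        ]
2 [-0.023 -0.021  0.282] [ 0.645 -0.03   0.031]
4 [-0.03  -0.027  0.281] [ 0.645 -0.03   0.039]
6 [-0.038 -0.034  0.279] [ 0.643 -0.031  0.048]
8 [-0.045 -0.04   0.277] [ 0.642 -0.033  0.056]
10 [-0.052 -0.047  0.275] [ 0.64  -0.034  0.064]
12 [-0.059 -0.053  0.272] [ 0.639 -0.036  0.072]
14 [-0.066 -0.059  0.269] [ 0.637 -0.037  0.08 ]
16 [-0.073 -0.066  0.266] [ 0.635 -0.039  0.088]
18 [-0.08  -0.072  0.262] [ 0.632 -0.041  0.096]
20 [-0.087 -0.078  0.258] [ 0.63  -0.044  0.104]
22 [-0.093 -0.084  0.254] [ 0.627 -0.046  0.112]
24 [-0.1  -0.09  0.25] [ 0.624 -0.049  0.119]
26 [-0.106 -0.095  0.245] [ 0.621 -0.052  0.126]
28 [-0.113 -0.101  0.24 ] [ 0.617 -0.055  0.134]
30 [-0.119 -0.107  0.234] [ 0.614 -0.058  0.141]
32 [-0.125 -0.112  0.229] [ 0.61  -0.061  0.148]
```

Gripped: opening 10.8 mm, 60 N. Now I'll tilt about the pivot edge in 1° rows.

```bash
python3 -m handwheel '[[-0.01,-0.01,0.14,0.083,-0.093,0,-1],[-0.01,-0.01,0.14,0.083,-0.093,0,-1],[-0.015,-0.013,0.14,0.083,-0.093,0,-1],[-0.015,-0.013,0.14,0.083,-0.093,0,-1],[-0.02,-0.017,0.14,0.083,-0.093,0,-1],[-0.02,-0.017,0.14,0.083,-0.093,0,-1],[-0.022,-0.02,0.14,0.083,-0.093,0,-1],[-0.022,-0.02,0.14,0.083,-0.093,0,-1],[0,0,0,0,0,0,-1],[0,0,0,0,0,0,-1]]'
cat > chk.py <<'E'
from h import *
import sys
from scipy.spatial.transform import Rotation as R
f=grab_frame("top");c=cloud(f);s=read_state()
print(s["eef_pos"].round(4),s["ft_force"].round(1),s["wrist_torque"].round(2),s["joints"].round(2),s["width"])
z=R.from_quat(np.roll(s["orientation"],-1)).as_matrix()[:,2];print("tool tilt",np.degrees(np.arccos(-z[2])),z)
# tray floor plane
hsv=cv2.cvtColor(f["image"],cv2.COLOR_RGB2HSV)
P=c[255:305,310:370].reshape(-1,3);P=P[np.isfinite(P).all(1)&(P[:,2]<.2)]
for _ in range(4):
    A=np.c_[P[:,:2],np.ones(len(P))];k=np.linalg.lstsq(A,P[:,2],rcond=None)[0];r=P[:,2]-A@k;P=P[abs(r)<max(.002,np.median(abs(r))*2)]
n=np.array([-k[0],-k[1],1]);n/=np.linalg.norm(n);print("tray tilt",np.degrees(np.arccos(n[2])),"uphill",k[:2].round(3),len(P))
if len(sys.argv)>1: save(f,sys.argv[1],(270,170,430,320),4)
E
python3 chk.py
```

```text
time_s: 14.78
eef_pos: [0.6411, -0.0325, 0.0549]
orientation: [0.002, 0.725, 0.686, 0.07]
ft_force: [-0.9, 0.0, -2.7]
width: 0.125
finger_force: 59.2
[ 0.6412 -0.0324  0.0548] [-0.2  0.5 -1.7] [-0.32  0.38  0.03] [ 0.28  0.8  -0.36  1.7   0.28  0.59 -0.25] 0.12534920449424
tool tilt 7.971370244231887 [ 0.10335537  0.09246258 -0.99033749]
tray tilt 8.024092282490333 uphill [0.11  0.088] 2110
```

Tray and tool are both at 8° in the intended direction. Continuing to 20°.

```bash
python3 -m handwheel '[[-0.026,-0.023,0.138,0.083,-0.093,0,-1],[-0.026,-0.023,0.138,0.083,-0.093,0,-1],[-0.03,-0.026,0.136,0.083,-0.093,0,-1],[-0.03,-0.026,0.136,0.083,-0.093,0,-1],[-0.033,-0.03,0.135,0.083,-0.093,0,-1],[-0.033,-0.03,0.135,0.083,-0.093,0,-1],[-0.037,-0.033,0.133,0.083,-0.093,0,-1],[-0.037,-0.033,0.133,0.083,-0.093,0,-1],[-0.04,-0.036,0.131,0.083,-0.093,0,-1],[-0.04,-0.036,0.131,0.083,-0.093,0,-1],[-0.043,-0.039,0.129,0.083,-0.093,0,-1],[-0.043,-0.039,0.129,0.083,-0.093,0,-1]]';python3 -m handwheel '[[0,0,0,0,0,0,-1],[0,0,0,0,0,0,-1],[0,0,0,0,0,0,-1],[0,0,0,0,0,0,-1]]'; python3 chk.py t20.png
```

```text
time_s: 16.32
eef_pos: [0.6285, -0.044, 0.1033]
orientation: [0.005, 0.715, 0.677, 0.174]
ft_force: [-0.2, -0.3, -1.8]
width: 0.128
finger_force: 59.3
time_s: 16.82
eef_pos: [0.6283, -0.0437, 0.1027]
orientation: [0.005, 0.715, 0.677, 0.173]
ft_force: [0.4, -1.8, -1.1]
width: 0.128
finger_force: 59.3
[ 0.6283 -0.0437  0.1027] [-0.2 -0.5 -1.2] [-0.52  0.47  0.1 ] [ 0.5   0.72 -0.54  1.82  0.21  0.44 -0.12] 0.12577314844277288
tool tilt 19.8956551892277 [ 0.25347307  0.2270707  -0.94031394]
tray tilt 19.89717069285077 uphill [0.266 0.246] 1994
```

View pics/t20.png

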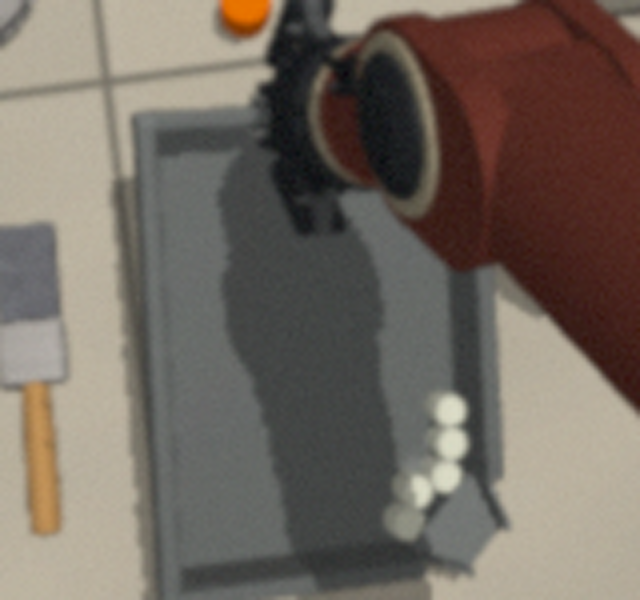

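At 20° all five cylinders are gathered by the lip. In the crop they are at (448,408), (448,443), (445,475), (412,488) and (404,521). I'll check their distances to pour_corner and whether they are still.

```bash
python3 -m handwheel '[[0,0,0,0,0,0,-1],[0,0,0,0,0,0,-1],[0,0,0,0,0,0,-1],[0,0,0,0,0,0,-1],[0,0,0,0,0,0,-1],[0,0,0,0,0,0,-1]]';python3 - <<'E'
from h import *
from scipy.spatial.transform import Rotation as Ro
y=np.radians(-3.13);Rz=Ro.from_euler("z",y);o=np.array([.5115,-.0462,0]);piv=o+Rz.apply([-.11,-.075,0])
pc=piv+Ro.from_rotvec(Rz.apply([1,-1,0])/2**.5*np.radians(19.9)).apply(Rz.apply([.002,.002,.003]))
f=grab_frame("top");c=cloud(f)
for u,v in((448,408),(448,443),(445,475),(412,488),(404,521)):
    p=c[170+v//4,270+u//4];print(p.round(3),np.linalg.norm(p-pc).round(3))
g0=f["image"][260:310,360:395].astype(int)
for _ in range(4): f=grab_frame("top")
print("diff",abs(f["image"][260:310,360:395].astype(int)-g0).mean(),abs(f["image"][20:70,260:300].astype(int)-c.shape[0]*0-grab_frame("top")["image"][20:70,260:300]).mean())
s=read_state();print(s["time_s"],s["finger_force"],abs(s["qvel"]).max())
E
```

```text
time_s: 17.62
eef_pos: [0.6285, -0.0438, 0.103]
orientation: [0.005, 0.715, 0.677, 0.173]
ft_force: [-1.2, -0.7, -1.3]
width: 0.133
finger_force: 59.3
[ 0.45  -0.132  0.032] 0.061
[ 0.431 -0.129  0.029] 0.044
[ 0.413 -0.124  0.025] 0.028
[ 0.407 -0.103  0.03 ] 0.029
[ 0.389 -0.096  0.028] 0.032
diff 1.8533333333333333 1.813
17.925 59.29325580596924 0.0010438691467615567
```

All five are within 61 mm of pour_corner. The picture difference is no more than noise and the joints are at rest, so I'm handing in.

```bash
python3 -c "from station import *; print(hand_in())"
```

```text
the job is handed in; nothing more can be done
None
```

I handed the job in: the oversize cylinder is in the pot, and the tray is held still at about 20° with all five small cylinders within about 61 mm of the pouring-corner point (limit 110 mm); the station returned no verdict.

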